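Roll down the edge trim of a solar test panel

TASK

Take the green-handled spring roller out of its grey cradle and, pressing firmly (about 13 N; more than 25 N cracks the panel), roll it along the whole row of orange trim clips on the edge of the blue test panel until every clip is pushed home, flush with its metal rails. Then set the roller, without dropping or ramming it, back in its cradle as it was. Press on the trim with the roller only, and leave the other things on the bench where they are.

Things in the scene. Friction and masses are not known exactly. Their poses are not given: they have to be found in the camera images.
- stage: Fixed steel tilt stage with an aluminium deck (150 mm in x, 220 in y), a blue solar test panel and, at its +x side, the edge trim. Origin: centre of its underside, on the bench; z up, y along the trim. The deck rides on screws that are NOT measured: it may sit up to 10 mm above or below nominal and slope along y by up to 0.07 rad, so feel its height. It does not yield under load.
- trim_mid (a point): Trim middle, 50 mm in x from the stage's origin, at the nominal rail-top height, 72 mm up (real height: see stage). The trim: six orange clips in a row along y, each 13.5 mm wide and 28 mm long, between two aluminium rails (6 mm wide, centred 10 mm either side). Over 25 N in all from roller to stage cracks the panel (wedged at a clip edge: up to 1.4 x the push felt).
- trim_a (a point): Nominal rail-top height (see stage: not exact in height) at the middle of the trim's width, at its -y end (outer end of clip0). Fixed to the stage.
- trim_b (a point): The same at the +y end (outer end of clip5).
- clip0 (a joint): How far orange clip 0 (first at the -y end; centre at stage y = -70 mm) is pushed in, m: 0 = 5 mm proud of the rails, 0.005 = flush (1.5 mm proud is tolerated). It takes about 8 N straight down, and stays where it is left.
- clip1 (a joint): How far orange clip 1 (counted from the -y end; centre at stage y = -42 mm) is pushed in, m: 0 = 5 mm proud of the rails, 0.005 = flush (1.5 mm proud is tolerated). It takes about 8 N straight down, and stays where it is left.
- clip2 (a joint): How far orange clip 2 (counted from the -y end; centre at stage y = -14 mm) is pushed in, m: 0 = 5 mm proud of the rails, 0.005 = flush (1.5 mm proud is tolerated). It takes about 8 N straight down, and stays where it is left.
- clip3 (a joint): How far orange clip 3 (counted from the -y end; centre at stage y = 14 mm) is pushed in, m: 0 = 5 mm proud of the rails, 0.005 = flush (1.5 mm proud is tolerated). It takes about 8 N straight down, and stays where it is left.
- clip4 (a joint): How far orange clip 4 (counted from the -y end; centre at stage y = 42 mm) is pushed in, m: 0 = 5 mm proud of the rails, 0.005 = flush (1.5 mm proud is tolerated). It takes about 8 N straight down, and stays where it is left.
- clip5 (a joint): How far orange clip 5 (last, at the +y end; centre at stage y = 70 mm) is pushed in, m: 0 = 5 mm proud of the rails, 0.005 = flush (1.5 mm proud is tolerated). It takes about 8 N straight down, and stays where it is left.
- roller: Loose spring-loaded palm roller, 0.36 kg, hanging upright in its cradle. Origin: lowest point of the wheel (spring relaxed); z up; it rolls along its own y. Black wheel, radius 25 mm, 24 mm wide (x), axle along x at z = 25 mm. Wheel and yoke spring up into the body by up to 5 mm, 7 N per mm, hard stop at 35 N. Black flange 64 (x) x 84 (y) mm, z = 62 to 68 mm. Same after half a turn.
- roller_grip (a point): Grip point on the roller's axis, 90 mm above its origin, in the green handle block: 50 mm (x) by 30 mm (y), z = 68 to 118 mm, standing on the flange. Grip it from above across the 30 mm (fingers closing along the roller's y) with the TCP here; the fingertips are then just above the flange. A grip of about 80 N holds it.
- wheel (a joint): Turn of the roller's wheel about its axle (roller +x), rad, 0 at the start, unlimited; 25 mm of rolling per rad.
- cradle: Grey plastic cradle fixed to the bench, an open-topped, bottomless frame 68 (x) x 82 (y) mm outside, 66 mm high, opening 48 (x) x 62 (y) mm. Origin: centre of its underside, on the bench. The roller hangs in it with its flange on the rim, wheel inside, roller axes parallel to the cradle's (half a turn is as good), roller origin 4 mm above the cradle's origin.
- torch: Orange torch standing upright, radius 32 mm, 150 mm high; origin at its underside. Leave alone.
- ringmount: Flat aluminium ring mount, radius 45 mm, 12 mm high, origin at its underside. Leave alone.
- post: Steel optical post on a round foot, radius 28 mm, 110 mm high, origin at its underside. Leave alone.
- driver: Screwdriver lying on the bench, origin about its middle. Leave alone.
- vial: Small jar, radius 22 mm, 70 mm high, origin at its underside. Leave alone.
- tray: Blue open tray 90 x 120 x 30 mm, origin at its underside. Leave alone.
- filterbox: White filter box 50 x 70 x 30 mm, origin at its underside. Leave alone.
There are look-alikes about, which are no part of the job. Leave any pink look-alike of the roller alone. Leave any red look-alike of the cradle alone.

How it is judged:
On the way, in this order (a step that is already met when the one before it is completed fails the run):
1. the roller is lifted out of its cradle, at least 50 mm up (z of roller in the frame of cradle above 0.054 m and contact force between roller and cradle below 0.5 N), for 0.1 s.
2. the wheel is pressed on the trim and has rolled along it: turned at least 2.5 rad from the start, under more than 4 N (contact force between roller and stage above 4 N and (value of joint wheel above 2.5 rad or value of joint wheel below -2.5 rad)), for 0.02 s.
3. all six clips are pushed home, within 1.5 mm of flush (value of joint each of clip0, clip1, clip2, clip3, clip4, clip5 above 0.0035 m), for 0.1 s.
At the end, for the whole second after the job is handed in: All six clips are within 1.5 mm of flush (each joint above 0.0035), and the roller hangs released, upright (within 0.1 rad) and at rest in its cradle, within 9 mm sideways and 4 mm in height of its place there (all of step 3 and x of roller in the frame of cradle between -0.009 and 0.009 m and y of roller in the frame of cradle between -0.009 and 0.009 m and z of roller in the frame of cradle between 0 and 0.008 m and angle between roller's own z axis and vertical below 0.1 rad and linear speed of roller below 0.03 m/s and contact force between the fingers and roller below 0.1 N); the robot touches nothing.
It fails at once if the roller presses on the stage, panel or clips with more than 25 N (contact force between roller and stage above 25 N).
It fails at once if the gripper or arm pushes on the stage or trim itself (over 2 N) (contact force between any of the fingers, the arm and stage above 2 N).
It fails at once if the roller is dropped or rammed into its cradle (over 45 N) (contact force between roller and cradle above 45 N).
It fails at once if a bystander is moved by more than 20 mm (distance of any of torch, ringmount, post, driver, vial, tray, filterbox from where it was at the start of the episode above 0.02 m).
It also fails if it takes over 69 s, if anything falls off the work surface, if the arm or the gripper's body presses on something with over 40 N, if the wrist force passes 120 N, or if a joint passes its speed limit or range.

ROBOT

A 6-joint arm with a two-finger parallel gripper is mounted at the origin on the work surface. World frame = base frame: x ahead of the robot, y to its left, z up, the work surface at z = 0. Lengths are in m, angles in rad, forces in N, time in s.
With the tool pointing down it reaches from about 0.325 to 0.75 m from the base axis. Payload 7.6 kg.
Tool frame: the origin (TCP) lies between the finger pads, 19 mm behind the fingertips; this is the grasp point; z points along the fingers, y is the line along which they close (so a half turn about z gives the same grasp; the last joint's range is limited). The gripper opens to 85 mm and grips with 20 to 120 N. Pads are 22 mm wide; open, the fingers measure 114 mm over their backs; the gripper's body (76 mm by 85 mm) begins 54 mm behind the grasp point. The pads swing forward as they close: fully open they stand 13 mm farther back than shut.
Start: joints at [-1.213, 0.052, 1.401, -0, 1.689, -0.07], TCP at [0.218, -0.478, 0.25] pointing down, gripper open.
Joint ranges: [-2.9, 2.9], [-0.91, 2.17], [0.12, 2.37], [-1.06, 4.2], [0.26, 2.73], [-2.93, 2.93]. Speed limits (rad/s): [2.57, 2.57, 3.01, 3.14, 3.14, 3.14].

INTERFACE

Orientations are given as a unit quaternion [w, x, y, z].
In Python, from cell import read_state, get_image, calibration, finish_job, look_for, trace gives the robot as it stands. The module is installed in compiled form; this text tells all that it offers.
- The arm moves only by the shell command python3 -m handwheel 'ROWS' [FORCE]. ROWS is JSON, a list of rows, each a list of 3 entries, a list of its own where there are three numbers: the shift along the tool's x, y, z in cm, then the turn about the tool's z in rad, then the finger opening in cm, from 0 to 8.54. A call has 1 to 20 rows; each row is the pose to reach, as a shift and turn from the pose commanded when the call began, along the tool's axes at that moment; what a row does not reach only later rows make up. A row lasts 1/10 s, in which the tool goes at most 50 mm and 8.59 degrees, less where a joint would pass 70% of its speed; a pose out of reach is approached as far as the arm can. A call with a gripper value outside its range is refused whole. The fingers move at their own pace and stop on an object; FORCE is the grip in N (left out, the last holds). Time passes only in rows, so rows that repeat a pose let the fingers close. It gives the time, the measured TCP pose, the force, the opening and the grip force at its end, in the units of the state.
- read_state(): the state, without advancing time (a new reading comes with each control period).
- get_image(name): name is "scene" or "top" or "wrist"; returns the picture (384x512x3 uint8, red, green, blue); there is no depth.
- calibration(name): a dict with "vfov" (degrees; the focal length in pixels is half the picture's height over the tangent of half this angle, whatever the lens; pixels are square), "cx", "cy" (the principal point, pixels), "R" (3x3) and "t" (3): a world point X has camera coordinates R X + t; the wrist camera has in their place "tool_from_camera" (4x4, takes a point from camera to tool coordinates, whose origin is the TCP and whose axes are the flange's). Camera axes: x right, y down, z forward; pixel columns grow to the right and rows downward; lengths in m; the calibration is good to about 2 mm. A picture is of the moment at which its call begins: read the wrist's pose just before it. calibration takes no time and is no camera call.
- finish_job(): hands the job in; it is judged then, once.
Trained networks look in the newest picture that a camera, given by its name, has taken for a name from the list of things; names that differ only in an ending like _2 or _b are one class to them, and where a whole thing is asked for, a point or a joint stands for the part that bears it (a point fixed in the world has none). Each returns a list of dicts, best first, with "score" (0 to 1); they miss things now and then, are a little off and sometimes report something else, mostly with a low value. They report only what shows in the picture. A call takes as long as a camera call. They do not tell look-alikes from the thing itself.
- look_for(query, camera): "extent" ([left, top, right, bottom] in pixels, round what is visible of it).
- trace(query, camera): "region" (384x512 bool, what is visible of it) and "extent" ([left, top, right, bottom] in pixels, round what is visible of it).
The state is a dict: "time_s": time; "q": joint angles; "dq": joint speeds; "effort": joint torques, N m; "tool_pos": TCP position; "tcp_rot": TCP orientation; "ft_force": force on the tool from outside, world axes, zero at the start; "torque": the same for the moment, N m; "opening": opening from 0.0 (shut) to 1.0 (fully open); "grasp_force": force on a finger pad.
Only numpy, scipy, OpenCV 4.12 (cv2) and the standard library are available. Lean on these libraries where they do the work, as an engineer would, in place of code of your own. Each camera call takes 0.05 s, during which the arm holds its last target. There are 200 camera calls.

## Working session

There is one attempt and no reset: what is moved stays moved. The work goes in short steps, Python scripts to look and compute and a shell command to move; the robot and the scene stay as the last step left them, time stands still between calls to the robot, and variables do not carry over. Pictures are saved under pics/ and viewed, at most 10 in all, crops included, and the job is handed in when it is done.

```bash
mkdir -p pics; cat > h.py <<'E'
import numpy as np, cv2
from cell import *
def K(c): 
    f=192/np.tan(np.radians(c["vfov"])/2); return f,c["cx"],c["cy"]
def proj(name,X):
    c=calibration(name); f,cx,cy=K(c); p=np.array(c["R"])@np.array(X)+np.array(c["t"]); return cx+f*p[0]/p[2],cy+f*p[1]/p[2]
def back(name,u,v,z):
    c=calibration(name); f,cx,cy=K(c); R=np.array(c["R"]);t=np.array(c["t"])
    d=R.T@np.array([(u-cx)/f,(v-cy)/f,1]); o=-R.T@t; return o+d*(z-o[2])/d[2]
def save(name,fn):
    im=get_image(name); cv2.imwrite(fn,im[:,:,::-1]); return im
E
python3 - <<'E'
from h import *
a=save("top","pics/top.png"); b=save("scene","pics/scene.png")
for n in ["top","scene"]:
    print(n,calibration(n))
    for q in ["roller","cradle","stage"]:
        for r in look_for(q,n): print(n,q,round(r["score"],2),[round(x) for x in r["extent"]])
print(calibration("wrist")); print(read_state())
E
```

```text
top {'vfov': 44.14386125820578, 'cx': 255.4613696364416, 'cy': 193.2653471660232, 'R': array([[-0.01541791, -0.9998783 ,  0.00238268],
       [-0.99810632,  0.01524858, -0.05959249],
       [ 0.0595489 , -0.00329696, -0.99821994]]), 't': array([-0.03475827,  0.56368271,  1.34301146])}
top roller 0.86 [273, 214, 301, 247]
top roller 0.59 [328, 224, 362, 258]
top roller 0.56 [322, 184, 355, 210]
top cradle 0.96 [393, 131, 432, 159]
top cradle 0.59 [320, 186, 343, 210]
top stage 0.93 [159, 197, 247, 264]
scene {'vfov': 55.76797318910604, 'cx': 256.5070922139636, 'cy': 192.96722619033417, 'R': array([[-0.22924193,  0.97324121,  0.0158015 ],
       [ 0.71903494,  0.18026234, -0.67118868],
       [-0.6560769 , -0.14250276, -0.74111812]]), 't': array([ 0.15685042, -0.35582344,  1.43666278])}
scene roller 0.91 [171, 126, 201, 163]
scene roller 0.73 [160, 154, 195, 183]
scene roller 0.71 [219, 146, 250, 178]
scene cradle 0.93 [163, 173, 197, 204]
scene cradle 0.89 [64, 184, 111, 224]
scene cradle 0.44 [329, 190, 340, 197]
scene cradle 0.23 [271, 162, 344, 210]
scene stage 0.96 [268, 156, 346,
[... 431 characters left out ...]
00000000e+00]])}
{'time_s': 0.4, 'q': array([-1.21331078e+00,  5.23237965e-02,  1.40089061e+00, -3.10958259e-05,
        1.68858189e+00, -7.03072968e-02]), 'dq': array([ 0.00048782, -0.00140321, -0.00150218,  0.0001379 , -0.00093691,
       -0.00050635]), 'effort': array([-9.91604247e-04, -3.81075239e+01, -3.59879100e+01, -1.38899554e-04,
        1.35434442e-03,  3.54290626e-05]), 'tool_pos': array([ 0.21780243, -0.47765498,  0.2498622 ]), 'tcp_rot': array([-9.85633518e-05,  9.77211627e-01,  2.12267346e-01, -2.98516247e-05]), 'ft_force': array([-0.01923347,  0.16054558, -0.80927142]), 'torque': array([ 0.0105929 , -0.03434083, -0.01701586]), 'grasp_force': 0.0, 'opening': 1.0026119255096955}
```

View pics/top.png

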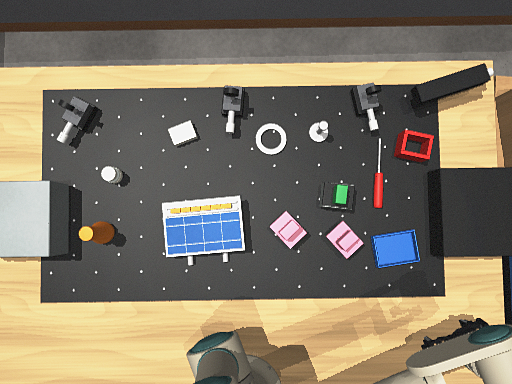

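View pics/scene.png

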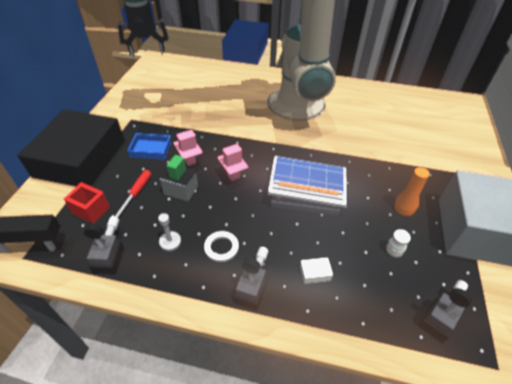

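The roller meant is the green-handled one, in the top picture at (341,194) and the scene picture at (176,166). The pink pair at top (289,230) and (344,239) are look-alikes. The grey cradle is under the green handle; the red one at (414,146) is a look-alike. I'll confirm this in one enlarged crop.

```bash
python3 - <<'E'
from h import *
im=cv2.imread("pics/top.png")
c=cv2.resize(im[170:270,150:370],None,fx=3.6,fy=3.6,interpolation=cv2.INTER_CUBIC); cv2.imwrite("pics/crop.png",c)
hsv=cv2.cvtColor(im,cv2.COLOR_BGR2HSV)
g=cv2.inRange(hsv,(50,120,80),(75,255,255)); g[:170]=0; g[270:]=0
n,l,s,cc=cv2.connectedComponentsWithStats(g); i=1+np.argmax(s[1:,4]); print(s[i],cc[i])
cn=np.argwhere(l==i)[:,::-1].astype(np.float32); print(cv2.minAreaRect(cn)); print("roller",back("top",*cc[i],0.118))
o=cv2.inRange(hsv,(10,120,120),(28,255,255)); o[:195]=0;o[225:]=0;o[:,:155]=0;o[:,255:]=0
p=np.argwhere(o)[:,::-1].astype(np.float32); r=cv2.minAreaRect(p); print(r); b=cv2.boxPoints(r); print(b)
for q in b: print(back("top",*q,0.077))
print("trim",back("top",*r[0],0.077))
s=read_state(); 
E
```

```text
[333 184  15  20 244] [340.14344262 193.95901639]
((339.8658142089844, 193.70730590820312), (13.583078384399414, 18.883792877197266), 6.340191841125488)
roller [ 0.55176209 -0.26817111  0.118     ]
((200.5494384765625, 208.0191192626953), (4.408622741699219, 59.58751678466797), 84.5596694946289)
[[170.68091 208.64946]
 [230.      203.00002]
 [230.41797 207.38878]
 [171.09888 213.03822]]
[0.52084652 0.18956193 0.077     ]
[0.53383433 0.02698605 0.077     ]
[0.52178824 0.02598825 0.077     ]
[0.50881972 0.18847579 0.077     ]
trim [0.52131726 0.10779388 0.077     ]
```

View pics/crop.png

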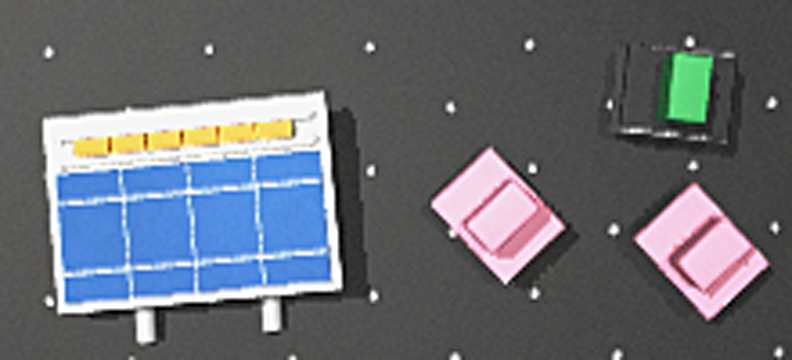

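Confirmed: the green handle on the dark flange sits in the grey cradle, and the trim's clips show in a row on the blue panel. Going above the roller.

```bash
cat >> h.py <<'E'
from scipy.spatial.transform import Rotation as Ro
def RT():
    s=read_state(); w,x,y,z=s["tcp_rot"]; return Ro.from_quat([x,y,z,w]).as_matrix(),s["tool_pos"],s
def rows(X,yaw):  # world target and heading of tool x
    R,p,s=RT(); d=R.T@(np.array(X)-p)*100; h=np.arctan2(R[1,0],R[0,0]); t=(h-yaw+np.pi/2)%np.pi-np.pi/2
    print("shift cm",d.round(2),"turn",round(t,3),"| pos",p.round(4),"head",round(h,3),"F",s["ft_force"].round(2),"t",s["time_s"])
def wback(u,v,z):
    c=calibration("wrist"); f,cx,cy=K(c); T=np.array(c["tool_from_camera"]); R,p,s=RT()
    d=R@T[:3,:3]@np.array([(u-cx)/f,(v-cy)/f,1]); o=R@T[:3,3]+p; return o+d*(z-o[2])/d[2]
E
python3 -c "
from h import *
rows([.552,-.268,.25],-0.1)"
```

```text
shift cm [ 3.911e+01 -5.210e+00 -1.000e-02] turn 0.528 | pos [ 0.2178 -0.4777  0.2499] head 0.428 F [-0.02  0.16 -0.81] t 0.4
```

```bash
python3 -m handwheel '[[[39.1,-5.2,0],0.5,8.5],[[39.1,-5.2,0],0.5,8.5],[[39.1,-5.2,0],0.5,8.5],[[39.1,-5.2,0],0.5,8.5],[[39.1,-5.2,0],0.5,8.5],[[39.1,-5.2,0],0.5,8.5],[[39.1,-5.2,0],0.5,8.5],[[39.1,-5.2,0],0.5,8.5],[[39.1,-5.2,0],0.5,8.5],[[39.1,-5.2,0],0.5,8.5],[[39.1,-5.2,0],0.5,8.5],[[39.1,-5.2,0],0.5,8.5]]' 80
python3 - <<'E'
from h import *
im=save("wrist","pics/w1.png")
hsv=cv2.cvtColor(im,cv2.COLOR_RGB2HSV)
g=cv2.inRange(hsv,(45,100,60),(80,255,255))
n,l,s,cc=cv2.connectedComponentsWithStats(g); i=1+np.argmax(s[1:,4]); print(s[i])
# top face: brighter
c,_=cv2.findContours((l==i).astype(np.uint8),0,2); r=cv2.minAreaRect(c[0]); b=cv2.boxPoints(r)
w=np.array([wback(*q,.118) for q in b]); print(r,w.round(4),w.mean(0)); e=[np.linalg.norm(w[k]-w[k-1]) for k in range(4)]; print(np.round(e,4))
for k in range(4): d=w[k]-w[k-1]; print(np.arctan2(d[1],d[0]))
rows([.552,-.268,.25],-0.1)
E
```

```text
time_s: 1.6
tool_pos: [0.551, -0.2694, 0.2503]
tcp_rot: [0.0, 0.999, -0.037, 0.0]
ft_force: [0.7, 0.8, 0.3]
opening: 0.998
grasp_force: 0.0
[ 235  154   38   65 2142]
((253.6754150390625, 186.16712951660156), (35.10930252075195, 63.33339309692383), 3.012787342071533) [[ 0.5283 -0.2509  0.118 ]
 [ 0.5844 -0.259   0.118 ]
 [ 0.5807 -0.2883  0.118 ]
 [ 0.5242 -0.282   0.118 ]] [ 0.5543852  -0.27004788  0.118     ]
[0.0314 0.0567 0.0296 0.0568]
1.4397886253668684
-0.14244266098619748
-1.6983606000450675
3.031294988656548
shift cm [ 0.09 -0.14  0.04] turn 0.026 | pos [ 0.551  -0.2694  0.2504] head -0.074 F [-0.35 -0.06  0.16] t 1.65
```

View pics/w1.png

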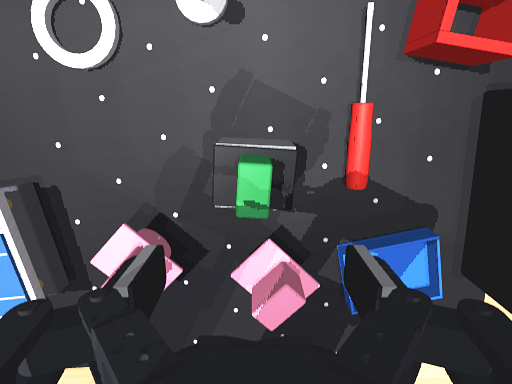

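```bash
python3 -c "
from h import *
rows([.5515,-.2697,.0945],-0.13)"
```

```text
shift cm [ 0.05  0.02 15.59] turn 0.056 | pos [ 0.551  -0.2694  0.2504] head -0.074 F [-0.35 -0.06  0.16] t 1.65
```

```bash
python3 -m handwheel '[[[0,0,4],0.056,8.5],[[0,0,8],0.056,8.5],[[0,0,11],0.056,8.5],[[0,0,13.5],0.056,8.5],[[0,0,14.8],0.056,8.5],[[0,0,15.5],0.056,8.5],[[0,0,15.5],0.056,8.5],[[0,0,15.5],0.056,2.5],[[0,0,15.5],0.056,2.5],[[0,0,15.5],0.056,2.5],[[0,0,15.5],0.056,2.5],[[0,0,15.5],0.056,2.5],[[0,0,15.5],0.056,2.5],[[0,0,15.5],0.056,2.5],[[0,0,15.5],0.056,2.5],[[0,0,15.5],0.056,2.5]]' 80
```

```text
time_s: 3.25
tool_pos: [0.5524, -0.2685, 0.0959]
tcp_rot: [0.0, 0.998, -0.064, 0.001]
ft_force: [-0.4, -0.9, 5.9]
opening: 0.342
grasp_force: 79.8
```

```bash
python3 -m handwheel '[[[0,0,-1],0,2.5],[[0,0,-3],0,2.5],[[0,0,-6],0,2.5],[[0,0,-10],0,2.5],[[0,0,-13],0,2.5],[[0,0,-15.5],0,2.5],[[0,0,-15.5],0,2.5],[[0,0,-15.5],0,2.5]]'
python3 - <<'E'
from h import *
save("wrist","pics/w2.png")
R,p,s=RT(); print(R.round(3),p,s["ft_force"],s["torque"])
# trim endpoints from top image + clip0 center estimate
th=0.08; u=np.array([-np.sin(th),np.cos(th)]); c=np.array([.5213,.1078])
for y in (-.07,.07): print(y,c+u*y)
e=c-u*.070; rows([e[0],e[1],.25],th)
E
```

```text
time_s: 4.05
tool_pos: [0.5517, -0.2679, 0.2486]
tcp_rot: [-0.0, 0.998, -0.064, -0.001]
ft_force: [0.9, 0.1, -3.2]
opening: 0.341
grasp_force: 79.1
[[ 0.992 -0.128 -0.004]
 [-0.128 -0.992  0.002]
 [-0.004 -0.002 -1.   ]] [ 0.55143175 -0.26777381  0.24736505] [ 0.37383446  0.74142476 -4.21239211] [0.01857699 0.04078877 0.05706434]
-0.07 [0.52689403 0.03802388]
0.07 [0.51570597 0.17757612]
shift cm [ -6.34 -30.02  -0.19] turn -0.208 | pos [ 0.5514 -0.2678  0.2474] head -0.128 F [ 0.37  0.74 -4.21] t 4.1
```

View pics/w2.png

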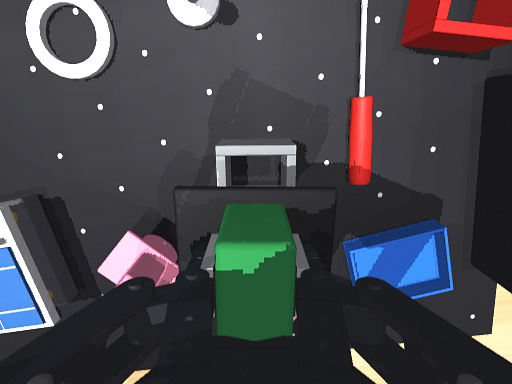

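```bash
python3 -c "
from h import *
rows([.43,.105,.26],.08)"
```

```text
shift cm [-16.81 -35.42  -1.15] turn -0.208 | pos [ 0.5514 -0.2678  0.2474] head -0.128 F [ 0.37  0.74 -4.21] t 4.1
```

```bash
python3 -m handwheel '[[[-1,-2,-1],-0.02,2.5],[[-3,-5,-1],-0.04,2.5],[[-5,-9,-1],-0.06,2.5],[[-7,-13,-1],-0.08,2.5],[[-9,-17,-1],-0.1,2.5],[[-11,-21,-1],-0.12,2.5],[[-13,-25,-1],-0.15,2.5],[[-14.5,-29,-1],-0.18,2.5],[[-16,-32,-1],-0.208,2.5],[[-16.8,-34.5,-1],-0.208,2.5],[[-16.8,-35.4,-1],-0.208,2.5],[[-16.8,-35.4,-1],-0.208,2.5],[[-16.8,-35.4,-1],-0.208,2.5]]'
python3 - <<'E'
from h import *
im=save("wrist","pics/w3.png")
R,p,s=RT(); print(p,s["ft_force"])
hsv=cv2.cvtColor(im,cv2.COLOR_RGB2HSV)
o=cv2.inRange(hsv,(8,120,120),(28,255,255)); o[:,:60]*=1
n,l,st,cc=cv2.connectedComponentsWithStats(o)
for i in range(1,n):
    if st[i,4]>80: print(st[i],cc[i].round(1),wback(*cc[i],.077).round(4))
E
```

```text
time_s: 5.4
tool_pos: [0.4306, 0.1037, 0.2589]
tcp_rot: [0.0, 0.999, 0.04, -0.001]
ft_force: [0.8, -0.2, -3.3]
opening: 0.339
grasp_force: 79.7
[0.43074629 0.10348151 0.25915959] [-0.45458617  0.20319873 -3.45412977]
[ 168   77  178   15 2626] [256.5  84. ] [0.5212 0.1075 0.077 ]
[  0  96  18  14 174] [  6.5 102.9] [0.4855 0.3452 0.077 ]
```

View pics/w3.png

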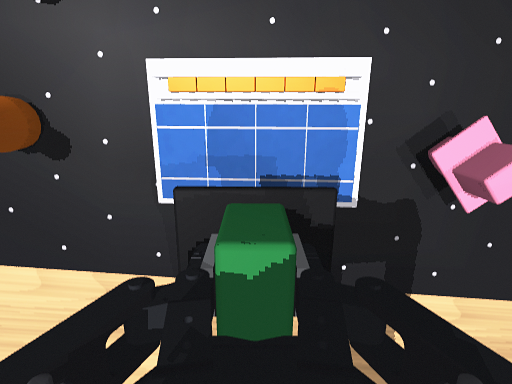

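```bash
python3 -c "
from h import *
rows([.5268,.0377,.19],.08)"
```

```text
shift cm [9.07 7.31 6.91] turn -0.001 | pos [0.4307 0.1035 0.2592] head 0.079 F [-0.45  0.2  -3.45] t 5.45
```

```bash
python3 -m handwheel '[[[2,2,0],0,2.5],[[5,4,0],0,2.5],[[8,6.5,1],0,2.5],[[9.1,7.3,3],0,2.5],[[9.1,7.3,5],0,2.5],[[9.1,7.3,6.4],0,2.5],[[9.1,7.3,6.9],0,2.5],[[9.1,7.3,6.9],0,2.5],[[9.1,7.3,6.9],0,2.5],[[9.1,7.3,6.9],0,2.5]]'
python3 -c "
from h import *
rows([.5268,.0377,.17],.08)"
```

```text
time_s: 6.45
tool_pos: [0.5276, 0.039, 0.1924]
tcp_rot: [0.0, 0.999, 0.04, 0.001]
ft_force: [-0.3, -0.7, -3.4]
opening: 0.337
grasp_force: 80.2
shift cm [-0.1   0.12  2.24] turn 0.0 | pos [0.5276 0.039  0.1924] head 0.08 F [-0.33 -0.66 -3.42] t 6.45
```

```bash
python3 -m handwheel '[[[-0.1,0.1,0.2],0,2.5],[[-0.1,0.1,0.5],0,2.5],[[-0.1,0.1,0.7],0,2.5],[[-0.1,0.1,0.7],0,2.5],[[-0.1,0.1,0.7],0,2.5]]'
python3 -c "
from h import *
rows([.5268,.0377,.17],.08)"
```

```text
time_s: 6.95
tool_pos: [0.5263, 0.0378, 0.1839]
tcp_rot: [0.0, 0.999, 0.04, -0.0]
ft_force: [0.7, 0.3, -3.7]
opening: 0.343
grasp_force: 80.2
shift cm [0.05 0.02 1.39] turn -0.0 | pos [0.5263 0.0378 0.1839] head 0.08 F [ 0.74  0.3  -3.65] t 6.95
```

Steps of 4 mm, checking force each time.

```bash
python3 -m handwheel '[[[0,0,0.1],0,2.5],[[0,0,0.2],0,2.5],[[0,0,0.3],0,2.5],[[0,0,0.4],0,2.5],[[0,0,0.4],0,2.5]]'
```

```text
time_s: 7.45
tool_pos: [0.5262, 0.0378, 0.1798]
tcp_rot: [0.0, 0.999, 0.04, -0.0]
ft_force: [0.3, -0.3, -4.4]
opening: 0.34
grasp_force: 80.2
```

```bash
python3 -m handwheel '[[[0,0,0.1],0,2.5],[[0,0,0.2],0,2.5],[[0,0,0.3],0,2.5],[[0,0,0.3],0,2.5]]'
```

```text
time_s: 7.85
tool_pos: [0.5262, 0.0378, 0.1767]
tcp_rot: [0.0, 0.999, 0.04, -0.0]
ft_force: [-0.4, 0.2, -3.0]
opening: 0.341
grasp_force: 80.2
```

```bash
python3 -m handwheel '[[[0,0,0.1],0,2.5],[[0,0,0.2],0,2.5],[[0,0,0.3],0,2.5],[[0,0,0.3],0,2.5]]'
```

```text
time_s: 8.25
tool_pos: [0.5264, 0.0378, 0.1744]
tcp_rot: [0.0, 0.999, 0.04, 0.0]
ft_force: [-1.0, -0.4, -0.2]
opening: 0.341
grasp_force: 80.2
```

```bash
python3 -m handwheel '[[[0,0,0.1],0,2.5],[[0,0,0.2],0,2.5],[[0,0,0.2],0,2.5]]'
```

```text
time_s: 8.55
tool_pos: [0.5265, 0.0378, 0.1727]
tcp_rot: [0.0, 0.999, 0.04, 0.001]
ft_force: [-2.1, -0.2, 3.9]
opening: 0.342
grasp_force: 80.7
```

```bash
python3 -m handwheel '[[[0,0,0.1],0,2.5],[[0,0,0.2],0,2.5],[[0,0,0.2],0,2.5]]'
```

```text
time_s: 8.85
tool_pos: [0.5264, 0.0378, 0.17]
tcp_rot: [0.0, 0.999, 0.04, 0.0]
ft_force: [-1.4, 0.1, 5.0]
opening: 0.342
grasp_force: 80.7
```

```bash
python3 -m handwheel '[[[0,0,0.1],0,2.5],[[0,0,0.1],0,2.5]]'
```

```text
time_s: 9.05
tool_pos: [0.5264, 0.0378, 0.1689]
tcp_rot: [0.0, 0.999, 0.04, 0.0]
ft_force: [-0.0, -0.6, 3.6]
opening: 0.343
grasp_force: 80.8
```

```bash
python3 -m handwheel '[[[0,0,0.1],0,2.5],[[0,0,0.1],0,2.5]]'
```

```text
time_s: 9.25
tool_pos: [0.5264, 0.0378, 0.1683]
tcp_rot: [0.0, 0.999, 0.04, 0.0]
ft_force: [-1.8, 0.7, 5.4]
opening: 0.343
grasp_force: 81.0
```

```bash
python3 -m handwheel '[[[0,0,0.05],0,2.5],[[0,0,0.05],0,2.5]]'
```

```text
time_s: 9.45
tool_pos: [0.5265, 0.0378, 0.1681]
tcp_rot: [0.0, 0.999, 0.04, 0.0]
ft_force: [-1.4, 0.2, 6.5]
opening: 0.338
grasp_force: 81.1
```

```bash
python3 -m handwheel '[[[0,0,0.05],0,2.5],[[0,0,0.05],0,2.5]]'
```

```text
time_s: 9.65
tool_pos: [0.5265, 0.0379, 0.1678]
tcp_rot: [0.0, 0.999, 0.04, 0.001]
ft_force: [-2.6, 0.1, 8.4]
opening: 0.344
grasp_force: 81.2
```

```bash
python3 -m handwheel '[[[0,-0.2,0],0,2.5],[[0,-0.4,0],0,2.5],[[0,-0.6,0],0,2.5],[[0,-0.8,0],0,2.5],[[0,-0.8,0],0,2.5]]'
```

```text
time_s: 10.15
tool_pos: [0.526, 0.0449, 0.1677]
tcp_rot: [0.001, 0.999, 0.04, 0.001]
ft_force: [-1.7, -3.7, 6.6]
opening: 0.344
grasp_force: 81.4
```

```bash
python3 -m handwheel '[[[0,-0.2,0.03],0,2.5],[[0,-0.4,0.06],0,2.5],[[0,-0.6,0.06],0,2.5],[[0,-0.8,0.06],0,2.5],[[0,-1,0.06],0,2.5],[[0,-1,0.06],0,2.5]]'
```

```text
time_s: 10.75
tool_pos: [0.5251, 0.0559, 0.167]
tcp_rot: [0.0, 0.999, 0.04, 0.001]
ft_force: [-1.2, 0.4, 7.6]
opening: 0.34
grasp_force: 81.4
```

```bash
python3 -m handwheel '[[[0,-0.2,0.03],0,2.5],[[0,-0.4,0.05],0,2.5],[[0,-0.6,0.06],0,2.5],[[0,-0.8,0.07],0,2.5],[[0,-1,0.08],0,2.5],[[0,-1,0.08],0,2.5]]'
```

```text
time_s: 11.35
tool_pos: [0.5244, 0.0661, 0.1663]
tcp_rot: [-0.0, 0.999, 0.04, 0.001]
ft_force: [-1.5, 1.8, 7.4]
opening: 0.342
grasp_force: 81.4
```

```bash
python3 -m handwheel '[[[0,-0.2,0.03],0,2.5],[[0,-0.4,0.05],0,2.5],[[0,-0.6,0.08],0,2.5],[[0,-0.8,0.1],0,2.5],[[0,-1,0.11],0,2.5],[[0,-1,0.11],0,2.5]]'
```

```text
time_s: 11.95
tool_pos: [0.5238, 0.075, 0.1656]
tcp_rot: [0.001, 0.999, 0.04, 0.001]
ft_force: [0.0, -3.2, 8.5]
opening: 0.342
grasp_force: 81.6
```

```bash
python3 -m handwheel '[[[0,-0.2,0.02],0,2.5],[[0,-0.4,0.04],0,2.5],[[0,-0.6,0.06],0,2.5],[[0,-0.8,0.07],0,2.5],[[0,-1,0.08],0,2.5],[[0,-1,0.08],0,2.5]]'
```

```text
time_s: 12.55
tool_pos: [0.523, 0.086, 0.1648]
tcp_rot: [-0.0, 0.999, 0.04, 0.001]
ft_force: [-0.6, 0.9, 8.1]
opening: 0.344
grasp_force: 81.6
```

```bash
python3 -m handwheel '[[[0,-0.2,0.02],0,2.5],[[0,-0.4,0.04],0,2.5],[[0,-0.6,0.055],0,2.5],[[0,-0.8,0.07],0,2.5],[[0,-1,0.085],0,2.5],[[0,-1.2,0.1],0,2.5],[[0,-1.2,0.1],0,2.5]]'
```

```text
time_s: 13.25
tool_pos: [0.5221, 0.0977, 0.1639]
tcp_rot: [0.0, 0.999, 0.04, 0.001]
ft_force: [-0.7, -0.8, 10.1]
opening: 0.338
grasp_force: 81.7
```

```bash
python3 -m handwheel '[[[0,-0.2,0.02],0,2.5],[[0,-0.4,0.04],0,2.5],[[0,-0.6,0.055],0,2.5],[[0,-0.8,0.07],0,2.5],[[0,-1,0.085],0,2.5],[[0,-1.2,0.1],0,2.5],[[0,-1.2,0.1],0,2.5]]'
```

```text
time_s: 13.95
tool_pos: [0.5212, 0.1097, 0.1631]
tcp_rot: [0.0, 0.999, 0.04, 0.001]
ft_force: [-1.0, 0.1, 9.6]
opening: 0.34
grasp_force: 81.7
```

```bash
python3 -m handwheel '[[[0,-0.2,0.01],0,2.5],[[0,-0.4,0.025],0,2.5],[[0,-0.6,0.04],0,2.5],[[0,-0.8,0.055],0,2.5],[[0,-1,0.07],0,2.5],[[0,-1.2,0.085],0,2.5],[[0,-1.2,0.085],0,2.5]]'
```

```text
time_s: 14.65
tool_pos: [0.5203, 0.122, 0.1623]
tcp_rot: [-0.0, 0.999, 0.04, 0.001]
ft_force: [-2.0, 1.3, 10.5]
opening: 0.34
grasp_force: 81.7
```

```bash
python3 -m handwheel '[[[0,-0.2,0.01],0,2.5],[[0,-0.4,0.025],0,2.5],[[0,-0.6,0.04],0,2.5],[[0,-0.8,0.055],0,2.5],[[0,-1,0.07],0,2.5],[[0,-1.2,0.085],0,2.5],[[0,-1.2,0.085],0,2.5]]'
```

```text
time_s: 15.35
tool_pos: [0.5195, 0.1332, 0.1616]
tcp_rot: [0.0, 0.999, 0.04, 0.002]
ft_force: [-2.3, -2.0, 10.3]
opening: 0.34
grasp_force: 81.8
```

```bash
python3 -m handwheel '[[[0,-0.2,0.01],0,2.5],[[0,-0.4,0.025],0,2.5],[[0,-0.6,0.04],0,2.5],[[0,-0.8,0.055],0,2.5],[[0,-1,0.07],0,2.5],[[0,-1.2,0.08],0,2.5],[[0,-1.2,0.08],0,2.5]]'
```

```text
time_s: 16.05
tool_pos: [0.5185, 0.146, 0.1607]
tcp_rot: [-0.0, 0.999, 0.04, 0.002]
ft_force: [-0.1, 0.5, 9.4]
opening: 0.342
grasp_force: 81.7
```

```bash
python3 -m handwheel '[[[0,-0.2,0.01],0,2.5],[[0,-0.4,0.025],0,2.5],[[0,-0.6,0.04],0,2.5],[[0,-0.8,0.055],0,2.5],[[0,-1,0.07],0,2.5],[[0,-1.2,0.085],0,2.5],[[0,-1.2,0.085],0,2.5]]'
```

```text
time_s: 16.75
tool_pos: [0.5177, 0.1568, 0.16]
tcp_rot: [0.001, 0.999, 0.04, 0.002]
ft_force: [-0.4, -3.9, 10.5]
opening: 0.34
grasp_force: 81.8
```

```bash
python3 -m handwheel '[[[0,-0.2,0.01],0,2.5],[[0,-0.4,0.025],0,2.5],[[0,-0.6,0.04],0,2.5],[[0,-0.8,0.055],0,2.5],[[0,-1,0.07],0,2.5],[[0,-1.2,0.085],0,2.5],[[0,-1.2,0.085],0,2.5]]'
```

```text
time_s: 17.45
tool_pos: [0.5167, 0.1699, 0.1592]
tcp_rot: [-0.001, 0.999, 0.04, 0.002]
ft_force: [-0.7, 1.1, 8.7]
opening: 0.343
grasp_force: 81.7
```

```bash
python3 -m handwheel '[[[0,-0.2,0.01],0,2.5],[[0,-0.4,0.025],0,2.5],[[0,-0.6,0.04],0,2.5],[[0,-0.8,0.055],0,2.5],[[0,-1,0.07],0,2.5],[[0,-1.1,0.08],0,2.5],[[0,-1.1,0.08],0,2.5],[[0,-1.1,0.08],0,2.5]]'
```

```text
time_s: 18.25
tool_pos: [0.5159, 0.1809, 0.1584]
tcp_rot: [-0.001, 0.999, 0.04, 0.002]
ft_force: [-0.5, 1.1, 10.3]
opening: 0.342
grasp_force: 81.7
```

```bash
python3 -m handwheel '[[[0,0,-0.5],0,2.5],[[0,0,-2],0,2.5],[[-1,0,-4],0,2.5],[[-4,1,-6],0,2.5],[[-7,3,-8],0,2.5],[[-9,5,-9],0,2.5],[[-9.5,7,-10],0,2.5],[[-9.5,7.5,-10],0,2.5],[[-9.5,7.5,-10],0,2.5]]'
python3 - <<'E'
from h import *
im=save("wrist","pics/w4.png"); cv2.imwrite("pics/w4c.png",cv2.resize(im[30:230,110:420,::-1],None,fx=2.5,fy=2.5,interpolation=cv2.INTER_CUBIC))
rows([.552,-.268,.25],-.128)
E
```

```text
time_s: 19.15
tool_pos: [0.4261, 0.0976, 0.2564]
tcp_rot: [0.0, 0.999, 0.039, -0.0]
ft_force: [0.4, 0.0, -3.5]
opening: 0.344
grasp_force: 80.3
shift cm [ 9.66 37.49  0.57] turn 0.207 | pos [0.4261 0.0981 0.2559] head 0.079 F [-0.68  1.09 -3.39] t 19.2
```

View pics/w4c.png

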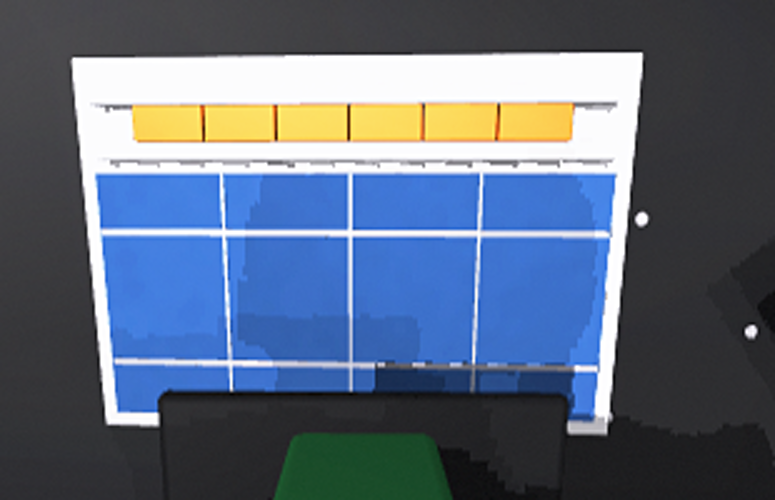

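All six clips look evenly flush between the rails, at crop pixels (133–573, 103–141). Now back above the cradle.

```bash
python3 -m handwheel '[[[0.5,2,0.3],0.02,2.5],[[1.5,5,0.6],0.04,2.5],[[2.5,9,0.6],0.06,2.5],[[3.5,13,0.6],0.08,2.5],[[4.5,17,0.6],0.1,2.5],[[5.5,21,0.6],0.12,2.5],[[6.5,25,0.6],0.14,2.5],[[7.5,29,0.6],0.17,2.5],[[8.5,33,0.6],0.19,2.5],[[9.3,36,0.6],0.207,2.5],[[9.7,37.5,0.6],0.207,2.5],[[9.7,37.5,0.6],0.207,2.5],[[9.7,37.5,0.6],0.207,2.5]]'
python3 - <<'E'
from h import *
im=save("wrist","pics/w5.png")
# same-place image comparison with w2 (empty cradle)
rows([.552,-.268,.0959],-.128)
E
```

```text
time_s: 20.5
tool_pos: [0.5531, -0.2672, 0.249]
tcp_rot: [-0.001, 0.998, -0.063, -0.001]
ft_force: [-0.4, -0.2, -2.8]
opening: 0.343
grasp_force: 80.4
shift cm [-0.06  0.14 15.37] turn 0.002 | pos [ 0.553  -0.2669  0.2496] head -0.126 F [-0.15  0.53 -3.45] t 20.55
```

View pics/w5.png

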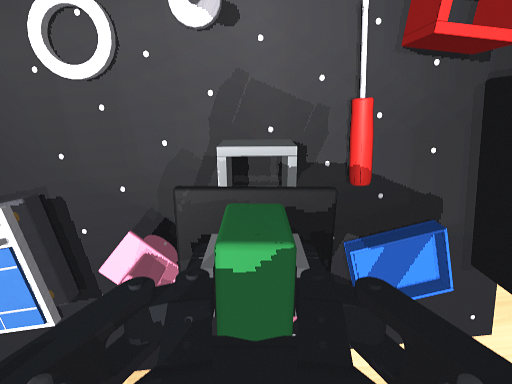

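```bash
python3 -m handwheel '[[[-0.1,0.1,1],0,2.5],[[-0.1,0.1,3],0,2.5],[[-0.1,0.1,5],0,2.5],[[-0.1,0.1,6.5],0,2.5],[[-0.1,0.1,7.5],0,2.5],[[-0.1,0.1,7.8],0,2.5],[[-0.1,0.1,7.8],0,2.5],[[-0.1,0.1,7.8],0,2.5]]'
python3 -c "
from h import *
rows([.552,-.2683,.0959],-.128)"
```

```text
time_s: 21.35
tool_pos: [0.552, -0.2691, 0.1738]
tcp_rot: [0.0, 0.998, -0.064, 0.001]
ft_force: [0.3, 0.4, -2.7]
opening: 0.344
grasp_force: 80.4
shift cm [-0.03 -0.09  7.79] turn 0.001 | pos [ 0.552  -0.2691  0.1738] head -0.127 F [ 0.26  0.37 -2.67] t 21.35
```

```bash
python3 -m handwheel '[[[0,-0.06,0.8],0,2.5],[[0,-0.06,1.8],0,2.5],[[0,-0.06,2.8],0,2.5],[[0,-0.06,3.8],0,2.5],[[0,-0.06,4.8],0,2.5],[[0,-0.06,5.8],0,2.5],[[0,-0.06,6.6],0,2.5],[[0,-0.06,7],0,2.5],[[0,-0.06,7],0,2.5]]'
```

```text
time_s: 22.25
tool_pos: [0.5514, -0.2682, 0.1019]
tcp_rot: [-0.0, 0.998, -0.064, -0.001]
ft_force: [-0.6, -0.5, -3.9]
opening: 0.341
grasp_force: 80.4
```

```bash
python3 -m handwheel '[[[0,0,0.15],0,2.5],[[0,0,0.3],0,2.5],[[0,0,0.45],0,2.5],[[0,0,0.6],0,2.5],[[0,0,0.6],0,2.5],[[0,0,0.6],0,2.5]]'
```

```text
time_s: 22.85
tool_pos: [0.5517, -0.2683, 0.0967]
tcp_rot: [0.0, 0.998, -0.064, 0.0]
ft_force: [-0.3, 0.1, -3.6]
opening: 0.339
grasp_force: 80.4
```

```bash
python3 -m handwheel '[[[0,0,0.05],0,2.5],[[0,0,0.1],0,2.5],[[0,0,0.1],0,2.5],[[0,0,0.1],0,2.5]]'
```

```text
time_s: 23.25
tool_pos: [0.5518, -0.2684, 0.0959]
tcp_rot: [0.0, 0.998, -0.064, 0.0]
ft_force: [-0.9, 0.7, -2.2]
opening: 0.338
grasp_force: 80.4
```

```bash
python3 -m handwheel '[[[0,0,0.05],0,2.5],[[0,0,0.1],0,2.5],[[0,0,0.1],0,2.5],[[0,0,0.1],0,2.5]]'
```

```text
time_s: 23.65
tool_pos: [0.5518, -0.2684, 0.0959]
tcp_rot: [0.0, 0.998, -0.064, 0.0]
ft_force: [-5.3, 2.2, 6.0]
opening: 0.338
grasp_force: 81.4
```

```bash
python3 -m handwheel '[[[0,0,-0.08],0,2.5],[[0,0,-0.08],0,2.5],[[0,0,-0.08],0,4],[[0,0,-0.08],0,6],[[0,0,-0.08],0,8.5],[[0,0,-0.08],0,8.5],[[0,0,-0.08],0,8.5],[[0,0,-0.08],0,8.5],[[0,0,-1],0,8.5],[[0,0,-3],0,8.5],[[0,0,-6],0,8.5],[[0,0,-10],0,8.5],[[0,0,-13],0,8.5],[[0,0,-15],0,8.5],[[0,0,-15.3],0,8.5],[[0,0,-15.3],0,8.5],[[0,0,-15.3],0,8.5],[[0,0,-15.3],0,8.5]]'
python3 - <<'E'
from h import *
im=save("wrist","pics/w6.png")
hsv=cv2.cvtColor(im,cv2.COLOR_RGB2HSV)
g=cv2.inRange(hsv,(45,100,60),(80,255,255))
n,l,s,cc=cv2.connectedComponentsWithStats(g); i=1+np.argmax(s[1:,4])
c,_=cv2.findContours((l==i).astype(np.uint8),0,2); b=cv2.boxPoints(cv2.minAreaRect(c[0]))
w=np.array([wback(*q,.118) for q in b]); print(w.mean(0)," (before: .5544 -.2700)"); d=w[1]-w[0];print(np.arctan2(d[1],d[0]))
rows([.552,-.268,.25],-.128)
E
```

```text
time_s: 25.45
tool_pos: [0.5513, -0.2681, 0.2458]
tcp_rot: [-0.001, 0.998, -0.064, -0.001]
ft_force: [-0.5, -0.7, -1.1]
opening: 0.996
grasp_force: 0.0
[ 0.55369942 -0.27032688  0.118     ]  (before: .5544 -.2700)
-1.698437179343527
shift cm [ 0.06 -0.02 -0.39] turn 0.001 | pos [ 0.5513 -0.2681  0.2461] head -0.127 F [ 0.13 -0.51 -0.55] t 25.5
```

View pics/w6.png

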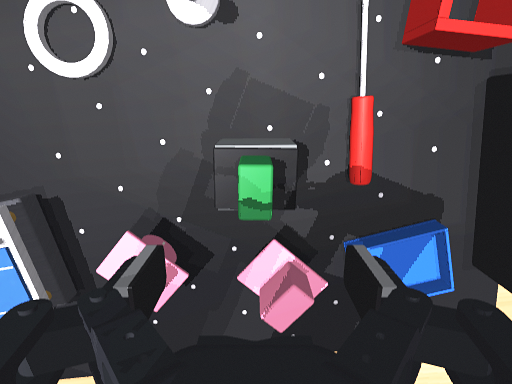

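The roller hangs in its cradle at pixel (255,187), within 1 mm of where it started. The gripper is clear, so I'm handing the job in.

```bash
python3 -c "
from cell import *
print(finish_job())"
```

```text
the job is handed in; nothing more can be done
None
```

I rolled all six clips at about 10–14 N, they look flush in the wrist picture, and the roller is back in its cradle within 1 mm of where it started; the job is handed in at 25.5 s, with no verdict shown.

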